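Square the lid on the leak-test chamber and clamp it

TASK

The loose aluminium lid of the leak-test chamber has been left lying crooked on the two parking rails. Slide it, without lifting it off or letting it fall, onto the chamber and back against the low fence so that it covers the chamber squarely, its edges flush with the chamber's sides; only then swing the clamp lever fully down so that its foot holds the lid, let go, and leave the other things on the bench where they are.

Things in the scene. Friction and masses are not known exactly. Their poses are not given: they have to be found in the camera images.
- lid_center (a point): The lid: loose cast aluminium plate, 130 (its x) x 120 (its y) x 18 (z) mm, about 0.45 kg (0.3 to 0.6), pushed along with about 3 to 10 N, a flat dark disc in the middle of its top, a flat screw head near each corner. Meant to be pushed by its edges. The point is its centre, 9 mm above its underside. It starts on the parking rails, underside at rim height, its axes within 9 degrees of the chamber's.
- chamber_rim (a point): The chamber: grey painted open box fixed to the bench, 130 (x) x 120 (y) mm outside, 75 mm high, walls 14 mm, thin black gasket. The point is the centre of its mouth at rim height. x points to the fence and clamp (away from the robot, turned up to 17 degrees either way), y to the robot's left, z up. With the lid right, the lid's centre is 9 mm above this point.
- fence (a point): Fixed dark steel wall along the chamber's whole +x side; a lid pushed against it is flush in x and square. Point: middle of the top edge of the face that meets the lid, 65.5 mm in x from the chamber's centre, 12 mm above the rim; axes as the chamber's. There is no stop in y: there the lid is brought flush by judgement.
- rails_end (a point): The parking rails: two level steel bars 18 mm wide, tops flush with the rim, centred at x = -42 and +42 mm of the chamber, running in -y from the chamber's wall (y = -60 mm) to y = -225 mm; open gap between them, one post under each outer end. The point is midway between their outer ends at top height; axes as the chamber's.
- clamp_hinge (a point): Axis of the clamp lever, behind the fence: x = +110, y = 0, z = +45 mm from the chamber_rim point, 120 mm above the bench; axes as the chamber's. The lever swings about the chamber's y, between two dark bracket cheeks (34 mm over both in y, 132 mm high).
- clamp_grip (a point): Centre of the lever's black cross grip: cylinder 18 mm in diameter, 40 mm long along the chamber's y, 190 mm from the hinge, at the end of a steel bar 14 mm wide, 10 mm thick, over the chamber's y = 0. Raised, it leans towards the robot; down, it is level, the grip at x = -80 mm of the chamber, 120 mm above the bench, the rubber foot (110 mm from the hinge) on the lid's middle.
- clamp (a joint): Angle of the clamp lever in rad: 0 fully raised (75 degrees above level), growing as it swings down towards the robot; at 1.31 it is level, closed on the lid, and meets its stop. It is stiff enough to stay where it is left; moving it takes about 1 to 3 N at the grip.
- canister_center (a point): Bystander: grey filter canister, a cylinder 105 mm in diameter, 90 mm high with its neck, standing; the point is half-way up. Leave it alone.
- wrench_grip (a point): Bystander: steel wrench, 180 mm long, lying flat; the point is on its handle. Leave it alone.
- tray_in (a point): Bystander: open black plastic tray, 110 x 150 x 45 mm; the point is the centre of its inner floor. Leave it alone.
Not all that is in view belongs to the job. Of the things shaped like the part that bears lid_center, the aluminium one is meant.

How it is judged (in metres and radians):
On the way, in this order (a step that is already met when the one before it is completed fails the run):
1. the lid lies squarely on the chamber, flush with its sides, while the clamp lever is still raised (above about 40 degrees) (x of lid_center in the frame of chamber_rim between -0.005 and 0.005 m and y of lid_center in the frame of chamber_rim between -0.005 and 0.005 m and z of lid_center in the frame of chamber_rim between 0.006 and 0.012 m and angle between the x axis of lid_center and the x axis of chamber_rim, either way round below 0.05 rad and value of joint clamp below 0.6 rad), for 0.2 s.
2. the clamp lever is swung fully down on the lid (value of joint clamp above 1.26 rad), for 0.2 s.
At the end, for the whole second after the job is handed in: The lid lies on the chamber's rim, its centre within 5 mm of the chamber's centre both in x and in y, turned by less than 0.05 rad from it; the clamp lever is fully down (beyond 1.26 rad) and all is at rest and released (x of lid_center in the frame of chamber_rim between -0.005 and 0.005 m and y of lid_center in the frame of chamber_rim between -0.005 and 0.005 m and z of lid_center in the frame of chamber_rim between 0.006 and 0.012 m and angle between the x axis of lid_center and the x axis of chamber_rim, either way round below 0.05 rad and value of joint clamp above 1.26 rad and velocity of joint clamp below 0.05 rad/s and linear speed of lid below 0.01 m/s); the robot touches nothing.
It fails at once if the lid is lifted more than 25 mm off the rails or rim (z of lid_center in the frame of chamber_rim above 0.034 m).
It fails at once if the lid falls from the rails or the chamber (z of lid_center in the frame of chamber_rim below -0.012 m).
It fails at once if the canister is moved by more than 20 mm (distance of canister_center from where it was at the start of the episode above 0.02 m).
It fails at once if the wrench is moved by more than 20 mm (distance of wrench_grip from where it was at the start of the episode above 0.02 m).
It fails at once if the tray is moved by more than 20 mm (distance of tray_in from where it was at the start of the episode above 0.02 m).
It also fails if it takes over 72 s, if anything falls off the work surface, if the arm or the gripper's body presses on something with over 40 N, if the wrist force passes 120 N, or if a joint passes its speed limit or range.

ROBOT

A 6-joint arm with a two-finger parallel gripper is mounted at the origin on the work surface. World frame = base frame: x ahead of the robot, y to its left, z up, the work surface at z = 0. Lengths are in m, angles in degrees, forces in N, time in s.
With the tool pointing down it reaches from about 0.325 to 0.9 m from the base axis. Payload 3.5 kg.
Tool frame: the origin (TCP) lies at the very end of the fingers, on their centre line; the grasp point (between the pads) lies grip_depth behind it (grip_depth is the distance from the TCP to the grasp point, in m); z points along the fingers, y is the direction in which the jaws open and shut (so a half turn about z gives the same grasp; the last joint's range is limited). The gripper opens to 85 mm and grips with 20 to 120 N. Pads are 22 mm wide; open, the fingers measure 114 mm over their backs; the gripper's body (76 mm by 85 mm) begins 54 mm behind the grasp point. The pads swing forward as they close: fully open they stand 13 mm farther back than shut.
Start: joints at [-74.45, 15.837, -1.513, 72.651, 0, 84.076], TCP at [0.229, -0.582, 0.231] pointing down, gripper open.
Joint ranges: [-178.77, 178.77], [-48.84, 107.48], [-61.69, 71.31], [-111.58, 123.2], [-90, 87.43], [-180, 180]. Speed limits (degrees/s): [147.25, 147.25, 180, 180, 180, 180].

INTERFACE

Orientations are given as [roll, pitch, yaw] about the fixed x, y, z axes, in that order (R = Rz(yaw) Ry(pitch) Rx(roll)).
In Python, from station import * gives the robot as it stands.
- The arm moves only by the tool apply_moves, never from a script. Its argument "steps" is one flat list of numbers, 7 for each row, row after row: the turn, a rotation vector about the tool's x, y, z in rad, then the shift along the tool's x, y, z in mm, then the finger opening in mm, from 0 to 85.4. In form: [ax, ay, az, dx, dy, dz, gripper, ax, ay, az, dx, dy, dz, gripper, ...]. A call has 1 to 10 rows; each row shifts and turns the commanded pose from where the row before left it, along the tool's axes as they then stand; what a row does not reach is not made up. A row lasts 1/10 s, in which the tool goes at most 50 mm and 8.59 degrees, less where a joint would pass 70% of its speed; a pose out of reach is approached as far as the arm can. A call is refused whole if a number of a shift passes 50 or a number of a turn 0.15, either way. A call with a gripper value outside its range is refused whole. The fingers move at their own pace and stop on an object; "force" is the grip in N (left out, the last holds). Time passes only in rows, so rows that do not move let the fingers close. It gives the time, the measured TCP pose, the force and the opening at its end, in the units of the state.
- state(): the state, without advancing time (a new reading comes with each control period).
- grab_frame(name): name is "scene" or "top" or "wrist"; returns a dict with "frame" (420x560x3 uint8, blue, green, red), "depth" (420x560 float32, m along the optical axis (not along the pixel's ray), 0 where there is no reading), "fx", "fy", "cx", "cy" (pixels), "rvec" (rotation vector, rad) and "tvec" (3), from world to camera coordinates, as OpenCV has them. Camera axes: x right, y down, z forward; pixel columns grow to the right and rows downward; lengths in m; the calibration is good to about 2 mm. A picture is of the moment at which its call begins.
- sign_off(): hands the job in, once; it reports no verdict.
The state is a dict: "time_s": time; "joint_pos": joint angles; "qvel": joint speeds; "joint_efforts": joint torques, N m; "ee_pos": TCP position; "orientation": TCP orientation; "ft_force": force on the tool from outside, world axes, zero at the start; "wrist_torque": the same for the moment, N m; "width": finger opening in m.
Only numpy, scipy, OpenCV 4.12 (cv2) and the standard library are available. Lean on these libraries where they do the work, as an engineer would, in place of code of your own. Each camera call takes 0.05 s, during which the arm holds its last target. There are 200 camera calls.

## Working session

There is one attempt and no reset: what is moved stays moved. The work goes in short steps, Python scripts to look and compute and a tool call to move; the robot and the scene stay as the last step left them, time stands still between calls to the robot, and variables do not carry over. Pictures are saved under pics/ and viewed, about 8 in all and at most 12, crops included, and the job is handed in when it is done.

Besides the shell and the picture viewer there is one more tool, called by a JSON object that holds its "api" and its "payload". apply_moves: Moves the arm, as the interface text tells. Its arguments: {"type":"object","properties":{"steps":{"type":"array"},"force":{"type":"number"}},"required":["steps"]}

```bash
mkdir -p pics; ls
cat > h.py <<'E'
from station import *
import numpy as np, cv2
from scipy.spatial.transform import Rotation as R
def grab(n,save=None):
    f=grab_frame(n)
    if save: cv2.imwrite('pics/'+save,f['frame'])
    return f
def cam(f):
    return R.from_rotvec(np.ravel(f['rvec'])).as_matrix(), np.ravel(f['tvec'])
def ray(f,u,v,z):
    Rm,t=cam(f); c=-Rm.T@t
    d=Rm.T@np.array([(u-f['cx'])/f['fx'],(v-f['cy'])/f['fy'],1.])
    return c+d*(z-c[2])/d[2]
def cloud(f):
    Rm,t=cam(f); d=f['depth']; v,u=np.indices(d.shape)
    P=np.stack([(u-f['cx'])/f['fx']*d,(v-f['cy'])/f['fy']*d,d],-1)
    P=(P-t)@Rm; P[d==0]=np.nan
    return P
def proj(f,p):
    Rm,t=cam(f); q=Rm@np.asarray(p)+t
    return q[0]/q[2]*f['fx']+f['cx'], q[1]/q[2]*f['fy']+f['cy']
E
python3 - <<'E'
from h import *
a=grab('scene')['frame'];f=grab('top')
cv2.imwrite('pics/scene.png',a);cv2.imwrite('pics/top.png',f['frame'])
print(state()); Rm,t=cam(f); print(-Rm.T@t,Rm)
np.savez('top0.npz',**f)
E
```

```text
pics
{'time_s': 0.1, 'joint_pos': array([-7.44507282e+01,  1.58761371e+01, -1.58895903e+00,  7.26507172e+01,
       -4.73811723e-04,  8.40765323e+01]), 'qvel': array([ 0.12215034, -0.08999551,  0.20116051, -0.02564519,  0.03892451,
        0.05109211]), 'joint_efforts': array([ 1.83970960e-04, -4.46708357e+01,  2.96128356e+01,  8.42954731e-03,
       -8.41077804e-05,  8.74052489e-06]), 'ee_pos': array([ 0.22859651, -0.58094574,  0.2302557 ]), 'orientation': array([-1.79884756e+02, -1.14806397e-02,  2.14727284e+01]), 'ft_force': array([ 0.29254288, -0.33442409, -0.26486932]), 'wrist_torque': array([ 0.0284054 , -0.01387273,  0.022653  ]), 'width': 0.08517678991440172}
[ 0.21437375 -0.0364527   1.66288956] [[-9.76331932e-03 -9.99952330e-01 -1.24764778e-04]
 [-9.81845484e-01  9.61016441e-03 -1.89438881e-01]
 [ 1.89431049e-01 -1.72705255e-03 -9.81892507e-01]]
```

View pics/top.png

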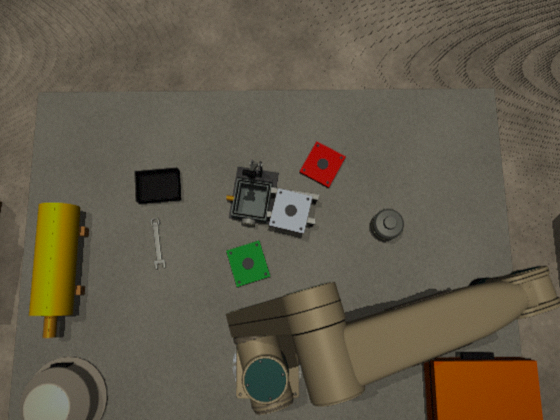

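View pics/scene.png

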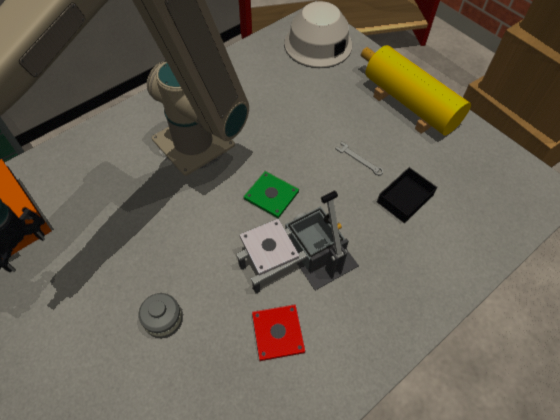

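Candidates shaped like the lid: silver at top (291,211), red (322,165), green (248,263). The silver one lies on the rails next to the chamber (251,202), so it is the aluminium lid. I'll measure and confirm in a crop.

Run:
```python
from h import *
for n in ['top','scene']:
    f=grab(n); P=cloud(f); im=f['frame'].astype(int)
    print(n,im[211,291] if n=='top' else im[232,255])
    m=((im.min(2)>125)&(P[...,2]>.075)&(P[...,2]<.11)).astype(np.uint8)
    m=cv2.morphologyEx(m,cv2.MORPH_OPEN,np.ones((5,5),np.uint8))
    c=max(cv2.findContours(m,0,2)[0],key=cv2.contourArea)
    print('z',np.nanmedian(P[m>0][:,2]))
    W=np.array([ray(f,u,v,.093)[:2] for u,v in c[:,0]],np.float32)
    print('lid',cv2.minAreaRect(W*1000))
    # chamber region points: z between .06 and .085 
    if n=='top':
        b=(P[...,2]>.066)&(P[...,2]<.084); b[:, :215]=0;b[:,335:]=0;b[:150]=0;b[245:]=0
        q=P[b]; print(len(q),q.min(0),q.max(0))
    x0,y0,x1,y1=(205,150,345,255) if n=='top' else (225,180,365,300)
    cr=cv2.resize(f['frame'][y0:y1,x0:x1],None,fx=5.6,fy=5.6 if n=='top' else 4.8,interpolation=cv2.INTER_CUBIC)
    cv2.imwrite(f'pics/c_{n}.png',cr)
```

```text
top [54 56 58]
z 0.09144337716937487
lid ((504.30291748046875, -83.95294189453125), (118.72392272949219, 126.92900848388672), 76.85523986816406)
829 [ 0.42762786 -0.17953799  0.06612719] [0.65200496 0.11566087 0.08396371]
scene [165 168 179]
z 0.0926193410651191
lid ((505.34344482421875, -82.62947082519531), (118.22345733642578, 129.90101623535156), 75.8553695678711)
```

View pics/c_top.png

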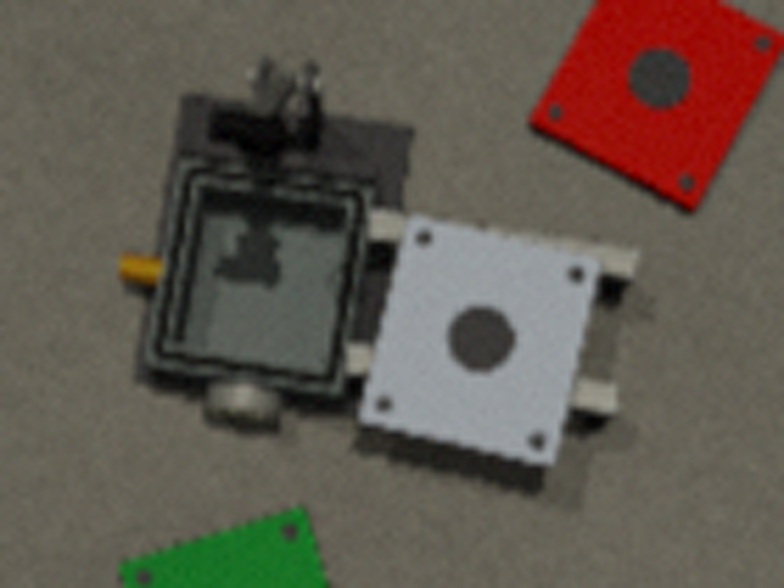

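Run:
```python
from h import *
f=dict(np.load('top0.npz'))
pts=dict(TL=(182,158),TR=(380,183),BL=(147,372),BR=(342,397))
W={k:ray(f,(a+.5)/5.6+204.5,(b+.5)/5.6+149.5,.075)[:2]*1000 for k,(a,b) in pts.items()}
for k in W: print(k,W[k].round(1))
c=sum(W.values())/4; print(c)
for a,b in (('BL','TL'),('BR','TR'),('TR','TL'),('BR','BL')):
    d=W[b]-W[a]; print(a,b,np.hypot(*d),np.degrees(np.arctan2(d[1],d[0])))
# rails ends
for a,b in ((638,262),(617,398)): print(ray(f,a/5.6+204.5,b/5.6+149.5,.075)[:2]*1000)
print(proj(f,[.5,-.08,.093]))
```

```text
TL [620.6  95.5]
TR [603.7 -25.4]
BL [488.2 115.7]
BR [471.8  -1.5]
[546.04872588  46.08775175]
BL TL 133.9538053573819 -8.70021612467592
BR TR 134.04172683044393 -10.261750142170834
TR TL 121.99359226001006 82.04267382611158
BR BL 118.34069617787085 82.04713746601419
[ 553.21384243 -181.07204035]
[ 469.86819147 -166.27152031]
(np.float64(289.0240133536932), np.float64(211.0416317043504))
```

Crop confirms the silver aluminium plate with dark disc at (480,338) lying on the rails; chamber outer corners (182,158), (380,183), (147,372), (342,397). Chamber ≈ (546,46) mm, yaw ≈ -8.7°; lid ≈ (504,-83), yaw ≈ -13.5°. Moving above for a close look.

{"api": "apply_moves", "payload": {"steps": [0,0,-0.15,0,0,-20,85,0,0,-0.15,0,0,-20,85,0,0,-0.15,0,0,-20,85,0,0,-0.15,0,0,-20,85,0,0,-0.15,0,0,-20,85,0,0,-0.15,0,0,-10,85,0,0,-0.144,0,0,0,85]}}

```text
time_s: 0.9
ee_pos: [0.229, -0.5825, 0.3436]
orientation: [179.9, 0.2, 81.6]
ft_force: [0.8, -0.1, -0.6]
width: 0.085
```

```bash
cat >> h.py <<'E'
def shift(target):
    s=state(); Rt=R.from_euler('xyz',s['orientation'],degrees=True)
    d=Rt.inv().apply((np.array(target)-s['ee_pos'])*1000)
    print('t',s['time_s'],'pos',(s['ee_pos']*1000).round(1),'rpy',s['orientation'].round(2),'F',s['ft_force'].round(1),'shift',d.round(1))
E
python3 -c "
from h import *
shift([.48,-.06,.34])"
```

```text
t 0.9 pos [ 229.  -582.5  343.6] rpy [179.92   0.19  81.64] F [ 0.8 -0.1 -0.6] shift [553.5 172.3   1.9]
```

{"api": "apply_moves", "payload": {"steps": [0,0,0,45,14,0,85,0,0,0,45,14,0,85,0,0,0,45,14,0,85,0,0,0,45,14,0,85,0,0,0,45,14,0,85,0,0,0,45,14,0,85,0,0,0,45,14,0,85,0,0,0,45,14,0,85,0,0,0,45,14,0,85,0,0,0,45,14,0,85]}}

```text
time_s: 1.9
ee_pos: [0.4357, -0.1561, 0.3414]
orientation: [180.0, 0.0, 81.3]
ft_force: [0.8, 0.2, -0.1]
width: 0.085
```

{"api": "apply_moves", "payload": {"steps": [0,0,0,40,12,0,85,0,0,0,35,10,0,85,0,0,0,20,6,0,85,0,0,0,8,3,0,85,0,0,0,0,0,0,85,0,0,0,0,0,0,85]}}

```text
time_s: 2.5
ee_pos: [0.4813, -0.0615, 0.3412]
orientation: [-180.0, 0.0, 81.3]
ft_force: [0.2, -0.6, 0.4]
width: 0.0852
```

```bash
python3 -c "
from h import *
f=grab('wrist','w1.png'); np.savez('w1.npz',**f)
Rm,t=cam(f); print(-Rm.T@t,Rm.round(2))
shift([.48,-.06,.34])"
```

```text
[0.49269501 0.0090813  0.48434543] [[ 0.99 -0.15  0.  ]
 [-0.15 -0.95  0.28]
 [-0.04 -0.28 -0.96]]
t 2.55 pos [481.2 -61.8 341.2] rpy [-1.7998e+02  2.0000e-02  8.1220e+01] F [ 0.2 -0.3  0.3] shift [ 1.6 -1.4  1.2]
```

View pics/w1.png

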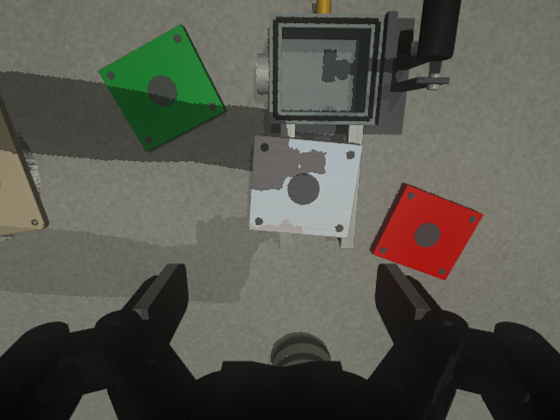

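Run:
```python
from h import *
f=dict(np.load('w1.npz')); im=f['frame'].astype(int); P=cloud(f)
cr=cv2.resize(f['frame'][5:255,235:425],None,fx=3.1,fy=2.4*1.0,interpolation=cv2.INTER_CUBIC)
cr=cv2.resize(f['frame'][0:255,235:425],None,fx=2.35,fy=2.35,interpolation=cv2.INTER_CUBIC)
cv2.imwrite('pics/cw1.png',cr)
# lid from depth: z>.085
b=((P[...,2]>.086)&(P[...,2]<.1)).astype(np.uint8); b[:126]=0;b[250:]=0;b[:,:235]=0;b[:,375:]=0
c=max(cv2.findContours(b,0,2)[0],key=cv2.contourArea)
W=np.array([ray(f,u,v,.093)[:2] for u,v in c[:,0]],np.float32)*1000
print('lid',cv2.minAreaRect(W),np.median(P[b>0][:,2]))
# rim from depth
b=((P[...,2]>.069)&(P[...,2]<.081)).astype(np.uint8); b[127:]=0;b[:,:262]=0;b[:,387:]=0
cs=cv2.findContours(b,0,2)[0]; c=max(cs,key=cv2.contourArea)
W=np.array([ray(f,u,v,.075)[:2] for u,v in c[:,0]],np.float32)*1000
print('rim',cv2.minAreaRect(W))
```

```text
lid ((506.5353088378906, -81.70399475097656), (120.03475952148438, 129.6732635498047), 76.06542205810547) 0.09352483219807516
rim ((552.0680541992188, 48.35032653808594), (123.64523315429688, 131.54586791992188), 80.71338653564453)
```

View pics/cw1.png

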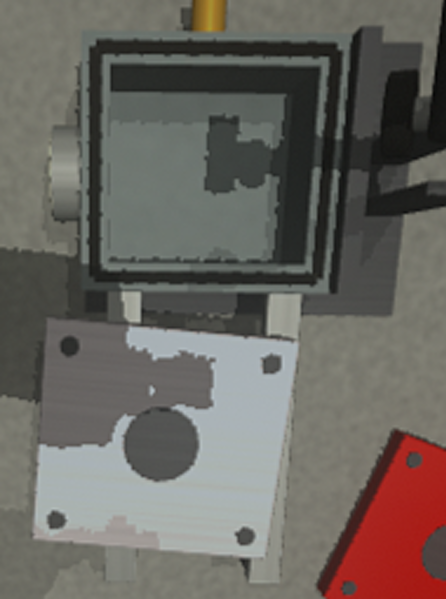

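Run:
```python
from h import *
f=dict(np.load('w1.npz'))
g=lambda a,b,z=.075: ray(f,(a+.5)/2.35-.5+235,(b+.5)/2.35-.5,z)[:2]*1000
W=dict(TL=g(82,32),TR=g(351,33),BL=g(79,289),BR=g(336,294))
G=dict(TL=g(91,42),TR=g(341,45),BL=g(91,278),BR=g(326,284))
for S in (W,G):
    print('c',sum(S.values())/4)
    for a,b in (('BL','TL'),('BR','TR'),('TL','TR'),('BL','BR')):
        d=S[b]-S[a]; print(a,b,np.hypot(*d).round(1),np.degrees(np.arctan2(d[1],d[0])).round(2))
# rail edges: left edge of right rail end etc
for p in ((283,583),(249,583),(298,294),(136,580),(105,580)): print(g(*p))
```

```text
c [551.12656025  49.74133319]
BL TL 118.7 79.92
BR TR 120.9 82.74
TL TR 128.7 -8.92
BL BR 134.7 -9.81
c [551.32094587  50.02735785]
BL TL 108.9 80.87
BR TR 110.7 82.2
TL TR 120.1 -9.34
BL BR 122.7 -10.14
[ 566.6978607  -180.09228931]
[ 547.02162522 -177.0641142 ]
[588.77185443 -17.90727833]
[ 481.90279586 -165.12430474]
[ 463.98806049 -162.36726506]
```

Chamber ≈ (551,50), yaw ≈ -9°; lid ≈ (506.5,-82), yaw -13.9° (≈ -23, -137 in chamber frame). Both views agree to ~4 mm, and heights and sizes match. Going behind the lid's -y edge over the rails.

```bash
cat >> h.py <<'E'
C=np.array([.551,.050]); Y=np.radians(-9)
def cw(x,y,z): # chamber mm -> world m, z world mm
    return np.array([C[0]+(x*np.cos(Y)-y*np.sin(Y))/1000,C[1]+(x*np.sin(Y)+y*np.cos(Y))/1000,z/1000])
def wc(p):
    d=(np.array(p[:2])-C)*1000
    return d@[np.cos(Y),np.sin(Y)], d@[-np.sin(Y),np.cos(Y)]
def go(x,y,z):
    shift(cw(x,y,z)); print('now chamber',np.round(wc(state()['ee_pos']),1))
E
python3 -c "
from h import *
go(0,-222,110)"
```

```text
t 2.55 pos [481.2 -61.8 341.2] rpy [-1.7998e+02  2.0000e-02  8.1220e+01] F [ 0.2 -0.3  0.3] shift [-100.8   51.2  231.2]
now chamber [ -51.5 -121.3]
```

{"api": "apply_moves", "payload": {"steps": [0,0,0.004,-35,17,0,60,0,0,0,-35,17,0,60,0,0,0,-31,17,0,60,0,0,0,0,0,45,60,0,0,0,0,0,45,60,0,0,0,0,0,45,60,0,0,0,0,0,45,60,0,0,0,0,0,30,60,0,0,0,0,0,15,60,0,0,0,0,0,0,60]}}

```text
time_s: 3.55
ee_pos: [0.5133, -0.1687, 0.1134]
orientation: [-179.6, -0.1, 80.9]
ft_force: [-0.2, -0.4, 0.6]
width: 0.0602
```

```bash
python3 -c "
from h import *
go(0,-222,100)
f=grab('wrist','w2.png')"
```

```text
t 3.55 pos [ 513.3 -168.7  113.4] rpy [-1.7964e+02 -9.0000e-02  8.0940e+01] F [-0.2 -0.4  0.6] shift [-0.1  3.1 13.4]
now chamber [  -3.  -221.9]
```

View pics/w2.png

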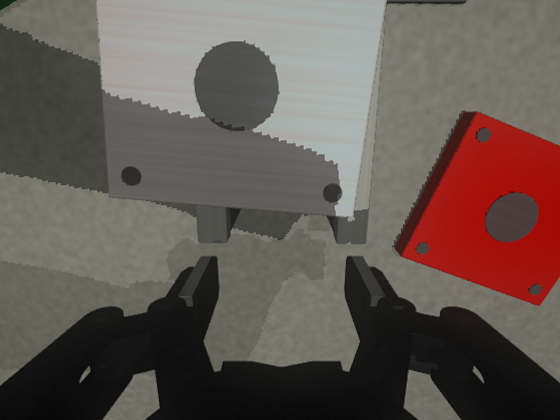

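Picture: lid near edge at rows 198-218, rail ends at (213,240) and (350,240), finger tips at (207,258) and (355,258), in line with the rails and clear of the lid. Descending slowly to find the tip height.

{"api": "apply_moves", "payload": {"steps": [0,0,0,1,3,8,60,0,0,0,0,0,8,60,0,0,0,0,0,6,60,0,0,0,0,0,4,60,0,0,0,0,0,3,60,0,0,0,0,0,0,60,0,0,0,0,0,0,60]}}

```text
time_s: 4.3
ee_pos: [0.5196, -0.168, 0.0874]
orientation: [180.0, 0.0, 81.1]
ft_force: [0.1, -0.1, -0.9]
width: 0.0601
```

Run:
```python
from h import *
go(0,-222,80)
f=grab('wrist'); P=cloud(f); 
# heights of finger tips from wrist depth
for u0,u1 in((195,225),(340,372)):
    q=P[235:300,u0:u1]; i=np.indices(q.shape[:2])
    near=f['depth'][235:300,u0:u1]<.17
    z=q[...,2][near&(q[...,2]>.05)]; print(near.sum(), np.percentile(z,[0,1,5,20,50]) if len(z) else None)
print(np.round(f['depth'][225:300:8,[205,210,355,360]],3)); print(np.round(P[225:300:8,[205,210,355,360],2],3))
```

```text
t 4.3 pos [ 519.6 -168.    87.4] rpy [179.99   0.    81.07] F [ 0.1 -0.1 -0.9] shift [-1.8 -3.1  7.4]
now chamber [   3.1 -220.2]
1299 [0.07201046 0.07394136 0.07491557 0.07610896 0.10509439]
1744 [0.0737113  0.07453094 0.07495198 0.07574311 0.10177316]
[[0.146 0.146 0.165 0.164]
 [0.166 0.175 0.166 0.165]
 [0.167 0.176 0.166 0.167]
 [0.168 0.176 0.167 0.168]
 [0.144 0.144 0.143 0.144]
 [0.136 0.136 0.136 0.136]
 [0.13  0.134 0.132 0.129]
 [0.128 0.136 0.131 0.123]
 [0.127 0.135 0.131 0.122]
 [0.124 0.135 0.131 0.124]]
[[0.092 0.093 0.074 0.075]
 [0.075 0.066 0.075 0.075]
 [0.075 0.067 0.076 0.075]
 [0.075 0.068 0.077 0.076]
 [0.099 0.098 0.099 0.099]
 [0.107 0.106 0.106 0.107]
 [0.113 0.109 0.112 0.114]
 [0.116 0.108 0.113 0.12 ]
 [0.118 0.111 0.114 0.122]
 [0.121 0.111 0.115 0.122]]
```

Tips read about 10 mm above the TCP at this opening; lowering so they stand at about 81 mm (lid edge 75-93).

{"api": "apply_moves", "payload": {"steps": [0,0,0,-1,-6,6,60,0,0,0,0,-5,4,60,0,0,0,0,0,3,60,0,0,0,0,0,3,60,0,0,0,0,0,0,60,0,0,0,0,0,0,60]}}

```text
time_s: 4.95
ee_pos: [0.5086, -0.1674, 0.0713]
orientation: [180.0, -0.0, 81.1]
ft_force: [-0.4, 0.4, -0.2]
width: 0.06
```

Run:
```python
from h import *
go(-8,-71,71)
f=grab('wrist'); P=cloud(f)
print(np.round(P[235:285:6,[200,205,210,350,355,360],2],3))
```

```text
t 4.95 pos [ 508.6 -167.4   71.3] rpy [179.99  -0.    81.06] F [-0.4  0.4 -0.2] shift [150.3  -0.    0.3]
now chamber [  -7.8 -221.3]
[[0.075 0.092 0.093 0.094 0.093 0.094]
 [0.076 0.074 0.075 0.094 0.092 0.093]
 [0.075 0.076 0.075 0.094 0.093 0.094]
 [0.075 0.075 0.076 0.002 0.061 0.072]
 [0.085 0.083 0.084 0.084 0.085 0.084]
 [0.09  0.091 0.09  0.086 0.09  0.091]
 [0.096 0.096 0.093 0.087 0.095 0.095]
 [0.101 0.101 0.094 0.088 0.097 0.101]
 [0.105 0.101 0.094 0.089 0.097 0.104]]
```

{"api": "apply_moves", "payload": {"steps": [0,0,0,6,0,1.5,60,0,0,0,6,0,0,60,0,0,0,6,0,0,60,0,0,0,6,0,0,60,0,0,0,6,0,0,60,0,0,0,6,0,0,60,0,0,0,6,0,0,60,0,0,0,6,0,0,60]}}

```text
time_s: 5.8
ee_pos: [0.516, -0.1196, 0.07]
orientation: [180.0, 0.0, 81.1]
ft_force: [-0.9, -4.5, 1.0]
width: 0.06
```

```bash
cat >> h.py <<'E'
def lid(n='wrist',save=None,zlo=.086,zhi=.1):
    f=grab(n,save); P=cloud(f); im=f['frame'].astype(int)
    b=((P[...,2]>zlo)&(P[...,2]<zhi)&(im.max(2)>85)&(im.max(2)-im.min(2)<45)).astype(np.uint8)
    b=cv2.morphologyEx(b,cv2.MORPH_OPEN,np.ones((3,3),np.uint8))
    c=max(cv2.findContours(b,0,2)[0],key=cv2.contourArea)
    W=np.array([ray(f,u,v,.093)[:2] for u,v in c[:,0]],np.float32)*1000
    r=cv2.minAreaRect(W); print(n,'lid',np.round(r[0],1),np.round(r[1],1),round(r[2],2),'chamber',np.round(wc(np.array(r[0])/1000),1),'border',c.reshape(-1,2).min(0),c.reshape(-1,2).max(0))
    return f
E
python3 - <<'E'
from h import *
go(-8,-71,70)
lid('top'); lid('scene')
E
```

```text
t 5.8 pos [ 516.  -119.6   70. ] rpy [1.800e+02 4.000e-02 8.106e+01] F [-0.9 -4.5  1. ] shift [ 1.02e+02  1.00e-01 -1.00e-01]
now chamber [  -8. -173.]
top lid [524.7  -9.2] [ 52.9 112.9] 59.45 chamber [-16.7 -62.6] border [261 191] [282 220]
scene lid [508.3 -37.3] [100.3 132.4] 81.14 chamber [-28.5 -92.9] border [272 213] [308 261]
```

{"api": "apply_moves", "payload": {"steps": [0,0,0,8,0,0,60,0,0,0,8,0,0,60,0,0,0,8,0,0,60,0,0,0,8,0,0,60,0,0,0,8,0,0,60,0,0,0,8,0,0,60,0,0,0,8,0,0,60,0,0,0,8,0,0,60,0,0,0,8,0,0,60,0,0,0,6,0,0,60]}}

```text
time_s: 6.9
ee_pos: [0.5281, -0.0422, 0.0699]
orientation: [-180.0, 0.0, 81.1]
ft_force: [-0.3, -4.6, 4.5]
width: 0.0598
```

Run:
```python
from h import *
go(-8,-71,70)
lid('wrist','w3.png')
```

```text
t 6.9 pos [528.1 -42.2  69.9] rpy [-1.7999e+02  4.0000e-02  8.1090e+01] F [-0.3 -4.6  4.5] shift [23.7  0.3 -0.1]
now chamber [ -8.2 -94.7]
wrist lid [515.9  19.6] [ 96.4 129.4] 81.11 chamber [-29.9 -35.5] border [16  0] [410 268]
```

View pics/w3.png

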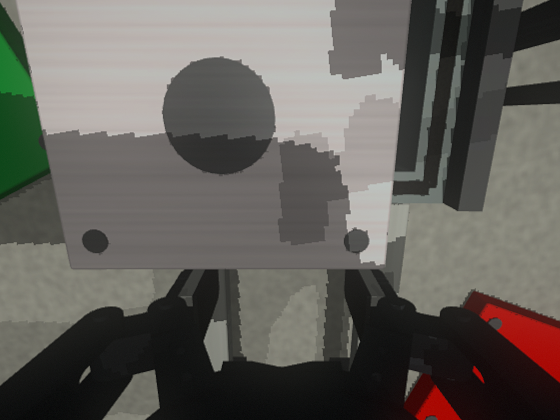

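Lid is square against both fingers (near edge row 268); the chamber's near-right rim corner shows at about (442,203). Measuring the remaining y distance from this view.

Run:
```python
from h import *
f=grab('wrist')
for n,p,z in(('edgeL',(100,268),.093),('edgeR',(350,268),.093),('rimcorner',(442,203),.075),('rimedge',(400,194),.075),('fencecorner',(458,210),.087),('lid R edge',(398,190),.093)):
    print(n,np.round(wc(ray(f,*p,z)),1))
P=cloud(f); im=f['frame']
for c in (400,410,420,430,440): print(c,[(r,round(float(P[r,c,2]),3)) for r in range(182,216,4)])
print([(c,round(float(P[150,c,2]),3),im[150,c].tolist()) for c in range(400,500,5)])
```

```text
edgeL [-82.2 -82.9]
edgeR [ 20.7 -82.8]
rimcorner [ 63.9 -59.9]
rimedge [ 44.8 -55.8]
fencecorner [ 64.7 -59.6]
lid R edge [ 37.  -49.9]
400 [(182, 0.076), (186, 0.076), (190, 0.075), (194, 0.076), (198, 0.076), (202, 0.074), (206, 0.075), (210, 0.076), (214, 0.076)]
410 [(182, 0.076), (186, 0.077), (190, 0.076), (194, 0.077), (198, 0.076), (202, 0.075), (206, 0.0), (210, 0.0), (214, 0.001)]
420 [(182, 0.076), (186, 0.076), (190, 0.076), (194, 0.076), (198, 0.076), (202, 0.075), (206, 0.0), (210, 0.001), (214, 0.0)]
430 [(182, 0.076), (186, 0.076), (190, 0.076), (194, 0.076), (198, 0.077), (202, 0.075), (206, 0.001), (210, 0.001), (214, 0.002)]
440 [(182, 0.076), (186, 0.076), (190, 0.076), (194, 0.075), (198, 0.076), (202, 0.075), (206, 0.001), (210, 0.002), (214, 0.001)]
[(400, 0.057, [51, 53, 52]), (405, 0.061, [50, 51, 51]), (410, 0.067, [48, 49, 49]), (415, 0.073, [46, 48, 46]), (420, 0.075, [102, 106, 100]), (425, 0.076, [101, 106, 100]), (430, 0.077, [37, 39, 39]), (435, 0.075, [35, 37, 38]), (440, 0.076, [31, 33, 33]), (445, 0.076, [97, 102, 95]), (450, 0.076, [89, 93, 88]), (455, 0.078, [30, 32, 30]), (460, 0.083, [31, 31, 31]), (465, 0.086, [31, 32, 32]), (470, 0.088, [72, 73, 73]), (475, 0.088, [74, 74, 74]), (480, 0.088, [73, 74, 74]), (485, 0.087, [72, 74, 73]), (490, 0.088, [72, 74, 74]), (495, -0.0, [120, 130, 131])]
```

{"api": "apply_moves", "payload": {"steps": [0,0,0,5,0,0,60,0,0,0,5,0,0,60,0,0,0,5,0,0,60,0,0,0,4,0,0,60,0,0,0,2,0,0,60,0,0,0,1,0,0,60,0,0,0,0,0,0,60]}}

```text
time_s: 7.7
ee_pos: [0.5314, -0.0214, 0.0699]
orientation: [-180.0, 0.1, 81.1]
ft_force: [-0.8, -4.8, 3.9]
width: 0.0599
```

Run:
```python
from h import *
go(-8,-80,150)
f=lid('wrist'); P=cloud(f); b=(P[...,2]>.086)&(P[...,2]<.1)
for c in (120,260,330): 
    r=np.where(b[:275,c])[0].max(); print('edge',np.round(wc(ray(f,c,r+.5,.093)),1),r)
for c in (410,420,430): 
    r=np.where(abs(P[120:290,c,2]-.0755)<.004)[0].max()+120; print('rim',np.round(wc(ray(f,c,r+.5,.075)),1),r)
```

```text
t 7.7 pos [531.4 -21.4  69.9] rpy [-1.7999e+02  6.0000e-02  8.1060e+01] F [-0.8 -4.8  3.9] shift [ -6.5   0.2 -80.1]
now chamber [ -8.2 -73.6]
wrist lid [519.4  40.4] [ 96.4 129.4] 81.07 chamber [-29.8 -14.4] border [16  0] [411 268]
edge [-73.9 -62.8] 268
edge [-16.3 -62.8] 268
edge [ 12.5 -62.8] 268
rim [ 52.2 -60.6] 246
rim [ 56.8 -60.6] 246
rim [ 61.4 -60.6] 246
```

{"api": "apply_moves", "payload": {"steps": [0,0,0,1,0,0,60,0,0,0,1,0,0,60,0,0,0,0.5,0,0,60,0,0,0,0,0,0,60,0,0,0,0,0,0,60]}}

```text
time_s: 8.25
ee_pos: [0.5317, -0.0191, 0.0699]
orientation: [-180.0, 0.1, 81.0]
ft_force: [-1.2, -5.2, 3.8]
width: 0.0598
```

```bash
cat >> h.py <<'E'
def ycheck():
    f=grab('wrist'); P=cloud(f); b=(P[...,2]>.086)&(P[...,2]<.1)
    for c in (120,260,330):
        r=np.where(b[:275,c])[0].max(); print('edge',np.round(wc(ray(f,c,r+.5,.093)),1),r)
    for c in (410,430):
        r=np.where(abs(P[120:290,c,2]-.0755)<.004)[0].max()+120; print('rim',np.round(wc(ray(f,c,r+.5,.075)),1),r)
E
python3 - <<'E'
from h import *
go(-95,0,150); ycheck()
E
```

```text
t 8.25 pos [531.7 -19.1  69.9] rpy [-1.7999e+02  7.0000e-02  8.1040e+01] F [-1.2 -5.2  3.8] shift [ 71.3 -86.8 -80.1]
now chamber [ -8.2 -71.3]
edge [-73.9 -60.5] 268
edge [-16.3 -60.5] 268
edge [ 12.5 -60.5] 268
rim [ 52.4 -60.9] 251
rim [ 61.8 -60.9] 251
```

{"api": "apply_moves", "payload": {"steps": [0,0,0,-8,0,0,60,0,0,0,-10,0,0,60,0,0,0,0,-20,-30,60,0,0,0,0,-40,-40,60,0,0,0,0,-40,-30,60,0,0,-0.15,0,0,0,60,0,0,-0.15,0,0,0,60,0,0,-0.15,0,0,0,60,0,0,-0.15,0,0,0,60,0,0,-0.15,0,0,0,60]}}

```text
time_s: 9.3
ee_pos: [0.4338, -0.0217, 0.1643]
orientation: [-179.9, -0.1, 124.4]
ft_force: [-0.2, -0.1, -0.4]
width: 0.0601
```

{"api": "apply_moves", "payload": {"steps": [0,0,-0.15,0,0,0,60,0,0,-0.15,0,0,0,60,0,0,-0.15,0,0,0,60,0,0,-0.15,0,0,0,60,0,0,-0.15,0,0,0,60,0,0,-0.07,0,0,0,60,0,0,0,0,0,0,60]}}

```text
time_s: 10.0
ee_pos: [0.4339, -0.0217, 0.1643]
orientation: [180.0, -0.1, 171.0]
ft_force: [-0.7, -0.7, 0.6]
width: 0.06
```

Run:
```python
from h import *
go(-122,0,100)
```

```text
t 10.0 pos [433.9 -21.7 164.3] rpy [ 1.7998e+02 -1.1000e-01  1.7098e+02] F [-0.7 -0.7  0.6] shift [17.5 89.1 64.3]
now chamber [-104.4  -89.2]
```

{"api": "apply_moves", "payload": {"steps": [0,0,0,6,30,0,60,0,0,0,6,30,0,60,0,0,0,6,29,0,60,0,0,0,0,0,30,60,0,0,0,0,0,30,60,0,0,0,0,0,15,60,0,0,0,0,0,10,60,0,0,0,0,0,8,60,0,0,0,0,0,0,60]}}

```text
time_s: 10.9
ee_pos: [0.4304, 0.069, 0.0714]
orientation: [-180.0, -0.1, 171.0]
ft_force: [-0.1, 0.2, 0.0]
width: 0.0598
```

Run:
```python
from h import *
go(-76,0,70)
lid('wrist','w4.png')
```

```text
t 10.9 pos [430.4  69.   71.4] rpy [-1.7999e+02 -9.0000e-02  1.7097e+02] F [-0.1  0.2  0. ] shift [-46.1   0.2   1.4]
now chamber [-1.221e+02 -1.000e-01]
wrist lid [464.3  63. ] [68.9 14.8] 80.96 chamber [-87.7  -0.7] border [205 343] [358 370]
```

View pics/w4.png

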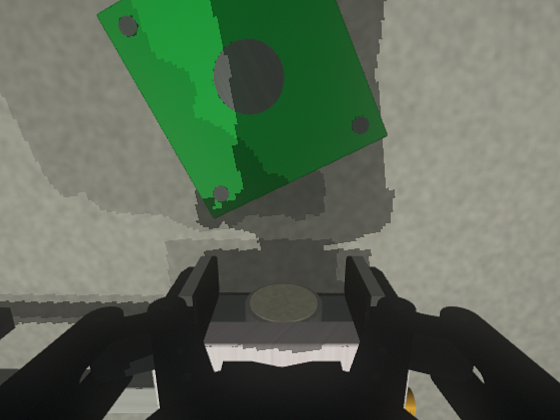

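Camera looks back towards the robot: lid's near edge at row ~345 between the fingers, gap of ~15 mm. Pushing towards the fence.

{"api": "apply_moves", "payload": {"steps": [0,0,0,-6,0,1,60,0,0,0,-6,0,0,60,0,0,0,-5,0,0,60,0,0,0,-5,0,0,60,0,0,0,-5,0,0,60,0,0,0,-5,0,0,60,0,0,0,-5,0,0,60,0,0,0,-4,0,0,60,0,0,0,-1,0,0,60,0,0,0,0,0,0,60]}}

```text
time_s: 11.95
ee_pos: [0.4726, 0.0625, 0.071]
orientation: [-180.0, -0.0, 171.0]
ft_force: [-3.2, 0.0, -0.8]
width: 0.06
```

{"api": "apply_moves", "payload": {"steps": [0,0,0,-1,0,0,60,0,0,0,-1,0,0,60,0,0,0,-0.5,0,0,60,0,0,0,0,0,0,60]}}

```text
time_s: 12.35
ee_pos: [0.4746, 0.0623, 0.071]
orientation: [180.0, -0.0, 171.0]
ft_force: [-4.3, 1.5, 0.7]
width: 0.0598
```

Run:
```python
from h import *
go(-76,0,70)
f=grab('top'); lid('scene',zlo=.084)
```

```text
t 12.35 pos [474.6  62.3  71. ] rpy [ 1.8000e+02 -4.0000e-02  1.7102e+02] F [-4.3  1.5  0.7] shift [-1.4 -0.1  1. ]
now chamber [-77.4   0.1]
scene lid [550.7  46.6] [121.5 132.3] 80.56 chamber [ 0.3 -3.4] border [286 204] [333 256]
```

{"api": "apply_moves", "payload": {"steps": [0,0,0,-1,0,0,60,0,0,0,-0.5,0,0,60,0,0,0,0,0,0,60]}}

```text
time_s: 12.75
ee_pos: [0.4745, 0.0623, 0.071]
orientation: [180.0, -0.2, 171.0]
ft_force: [-8.7, 1.7, 5.1]
width: 0.06
```

{"api": "apply_moves", "payload": {"steps": [0,0,0,-1,0,0,60,0,0,0,0,0,0,60]}}

```text
time_s: 12.95
ee_pos: [0.4745, 0.0622, 0.071]
orientation: [180.0, -0.3, 171.0]
ft_force: [-9.6, 2.6, 7.9]
width: 0.0599
```

{"api": "apply_moves", "payload": {"steps": [0,0,0,-1,0,0,60,0,0,0,0,0,0,60]}}

```text
time_s: 13.15
ee_pos: [0.4745, 0.0622, 0.0708]
orientation: [-180.0, -0.4, 171.0]
ft_force: [-12.3, 2.4, 9.7]
width: 0.0601
```

Force rise shows the lid is against the fence. Backing off and rising to check from above.

{"api": "apply_moves", "payload": {"steps": [0,0,0,10,0,0,60,0,0,0,15,0,0,60,0,0,0,0,0,-40,60,0,0,0,0,0,-50,60,0,0,0,0,0,-50,60,0,0,0,0,0,-50,60,0,0,0,-20,0,-50,60,0,0,0,-30,0,-10,60,0,0,0,-20,0,0,60,0,0,0,0,0,0,60]}}

```text
time_s: 14.15
ee_pos: [0.5243, 0.0543, 0.3186]
orientation: [180.0, 0.3, 171.0]
ft_force: [-0.9, 0.3, -0.5]
width: 0.06
```

Run:
```python
from h import *
go(-30,0,320)
f=lid('wrist','w5.png'); lid('scene',zlo=.084); lid('top',zlo=.084)
np.savez('w5.npz',**f)
```

```text
t 14.15 pos [524.3  54.3 318.6] rpy [179.99   0.29 170.98] F [-0.9  0.3 -0.5] shift [ 3.  -0.1 -1.4]
now chamber [-27.    0.1]
wrist lid [550.3  49.4] [119.7 129.7] 80.98 chamber [-0.6 -0.7] border [228 144] [333 250]
scene lid [550.8  46.6] [121.5 132.5] 80.56 chamber [ 0.4 -3.4] border [286 206] [333 256]
top lid [537.1  12.1] [47. 77.] 82.64 chamber [ -7.8 -39.6] border [254 190] [269 212]
```

View pics/w5.png

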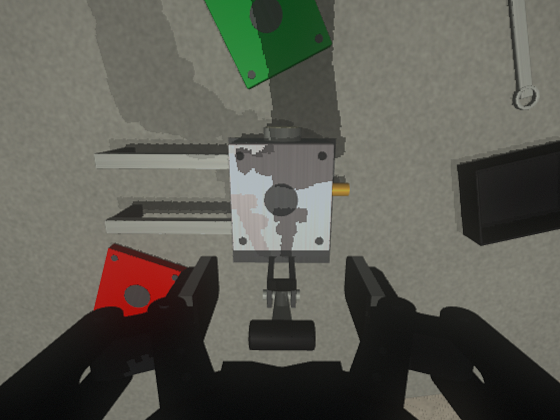

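Lid lies square and flush (wrist: centre -0.6, -0.7 mm, edges parallel; the lid's side edges coincide with the chamber's, fence strip at rows 250-262); the raised grip shows at (282,335). Now measuring the grip for the lever.

Run:
```python
from h import *
f=dict(np.load('w5.npz')); P=cloud(f)
q=P[315:355,245:320].reshape(-1,3); q=q[(q[:,2]>.28)&(q[:,2]<.33)]
print(len(q),q.max(0),np.percentile(q[:,2],[50,95])); m=np.median(q,0); print(m,wc(m))
qq=np.array([wc(p) for p in q]); print(qq.min(0),qq.max(0))
go(98,0,355)
```

```text
1987 [0.58980396 0.0655978  0.30438196] [0.3009342  0.30328633]
[0.57695722 0.04555217 0.3009342 ] (np.float64(26.33343653970735), np.float64(-0.33246483405941984))
[ 21.10070444 -20.12194542] [36.70059138 19.78417382]
t 14.3 pos [520.4  54.9 317.1] rpy [-1.7999e+02 -6.0000e-02  1.7102e+02] F [-0.5  0.6  0.8] shift [-1.289e+02 -1.000e-01 -3.800e+01]
now chamber [-30.9   0.1]
```

Grip centre ≈ (28.5, 0), z ≈ 295: lever about 65° above level, radius 193 — consistent. Going over it with fingers shut, behind it.

{"api": "apply_moves", "payload": {"steps": [0,0,0,0,0,-20,0,0,0,0,0,0,-15,0,0,0,0,0,0,0,0,0,0,0,-30,0,0,0,0,0,0,-36,0,0,0,0,0,0,-30,0,0,0,0,0,0,0,0,0,0,0,0,0,0,0,30,0,0,0,0,0,0,25,0,0,0,0,0,0,0,0]}}

```text
time_s: 15.3
ee_pos: [0.6122, 0.0402, 0.2925]
orientation: [-179.9, -0.6, 171.0]
ft_force: [-0.7, 0.3, -0.1]
width: -0.0
```

Run:
```python
from h import *
go(50,0,285); print(state()['width'])
```

```text
t 15.3 pos [612.2  40.2 292.5] rpy [-179.94   -0.57  171.03] F [-0.7  0.3 -0.1] shift [11.9  0.1  7.6]
now chamber [62.  -0.1]
-3.540003854627042e-05
```

{"api": "apply_moves", "payload": {"steps": [0,0,0,6,0,2,0,0,0,0,6,0,2,0,0,0,0,8,0,3,0,0,0,0,8,0,4,0,0,0,0,8,0,4.5,0,0,0,0,8,0,5.5,0,0,0,0,8,0,6,0,0,0,0,8,0,7,0,0,0,0,0,0,0,0]}}

```text
time_s: 16.2
ee_pos: [0.5547, 0.0495, 0.2618]
orientation: [-180.0, -0.2, 171.0]
ft_force: [0.3, -0.1, -0.1]
width: 0.0001
```

```bash
cat >> h.py <<'E'
def grip(n='scene'):
    f=grab(n); P=cloud(f); im=f['frame'].astype(int)
    d=(P[...,:2]-C)*1000; x=d@[np.cos(Y),np.sin(Y)]; y=d@[-np.sin(Y),np.cos(Y)]
    b=(im.max(2)<60)&(P[...,2]>.105)&(P[...,2]<.32)&(abs(y)<24)&(x<60)&(x>-110)
    print(n,b.sum(),'grip x',np.round(np.percentile(x[b],[2,50,98]),1),'y',np.round(np.percentile(y[b],[2,98]),1),'z',np.round(np.percentile(P[...,2][b],[2,50,98]),3)) if b.sum()>5 else print('none')
E
python3 - <<'E'
from h import *
go(0,0,285); grip();
E
```

```text
t 16.2 pos [554.7  49.5 261.8] rpy [-179.98   -0.22  171.03] F [ 0.3 -0.1 -0.1] shift [  3.8  -0.1 -23.2]
now chamber [3.7 0.1]
scene 219 grip x [-12.1  13.4  27.8] y [-21.6  20.3] z [0.185 0.283 0.319]
```

{"api": "apply_moves", "payload": {"steps": [0,0,0,-4,0,0,0,0,0,0,0,0,-25,0,0,0,0,0,0,-25,0,0,0,0,0,0,0,0]}}

```text
time_s: 16.65
ee_pos: [0.5638, 0.0484, 0.3177]
orientation: [179.9, 0.4, 171.0]
ft_force: [1.4, -0.0, 0.7]
width: 0.0002
```

Run:
```python
from h import *
go(-14,0,285)
for n in('scene','top'):
    f=grab(n); P=cloud(f); im=f['frame'].astype(int)
    d=(P[...,:2]-C)*1000; x=d@[np.cos(Y),np.sin(Y)]; y=d@[-np.sin(Y),np.cos(Y)]
    b=(im.max(2)<60)&(P[...,2]>.2)&(P[...,2]<.29)&(abs(y)<26)&(x<70)&(x>-110)
    print(n,b.sum(), [np.round(np.percentile(v[b],[2,50,98]),3) for v in(x,y,P[...,2])] if b.sum()>5 else 0)
```

```text
t 16.65 pos [563.8  48.4 317.7] rpy [179.95   0.42 171.01] F [ 1.4 -0.   0.7] shift [27.1 -0.4 32.5]
now chamber [12.9  0.4]
scene 119 [array([-20.265, -10.981,  27.256]), array([-20.784,  -6.874,  13.982]), array([0.209, 0.268, 0.273])]
top 0 0
```

Grip now ≈ (-15, 0), z ≈ 264 (about 49° above level). Going onto its top and swinging it down along the arc.

{"api": "apply_moves", "payload": {"steps": [0,0,0,25,0,0,0,0,0,0,0,0,20,0,0,0,0,1,0,20,0,0,0,0,4,0,5,0,0,0,0,8.5,0,9,0,0,0,0,8.5,0,9,0,0,0,0,7,0,9.5,0,0,0,0,7,0,9.5,0,0,0,0,0,0,0,0]}}

```text
time_s: 17.65
ee_pos: [0.4987, 0.0582, 0.2292]
orientation: [-180.0, -0.2, 171.0]
ft_force: [-0.7, 0.0, 0.1]
width: 0.0001
```

Run:
```python
from h import *
go(-45,0,238); P=None
for n in('scene',):
    f=grab(n); P=cloud(f); im=f['frame'].astype(int)
    d=(P[...,:2]-C)*1000; x=d@[np.cos(Y),np.sin(Y)]; y=d@[-np.sin(Y),np.cos(Y)]
    b=(im.max(2)<60)&(P[...,2]>.18)&(P[...,2]<.25)&(abs(y)<26)&(x<20)&(x>-110)
    print(n,b.sum(), [np.round(np.percentile(v[b],[2,50,98]),3) for v in(x,y,P[...,2])] if b.sum()>5 else 0)
```

```text
t 17.65 pos [498.7  58.2 229.2] rpy [-179.96   -0.21  171.02] F [-0.7  0.   0.1] shift [-7.9  0.1 -8.8]
now chamber [-52.9  -0.1]
scene 97 [array([-57.337, -46.843, -41.127]), array([-20.918,  -8.729,  15.382]), array([0.215, 0.227, 0.249])]
```

{"api": "apply_moves", "payload": {"steps": [0,0,0,6,0,9.5,0,0,0,0,5,0,10,0,0,0,0,4.5,0,10.5,0,0,0,0,4,0,10.5,0,0,0,0,3,0,11,0,0,0,0,2,0,11,0,0,0,0,1,0,11,0,0,0,0,0.5,0,10,0,0,0,0,0,0,6,0,0,0,0,0,0,3,0]}}

```text
time_s: 18.7
ee_pos: [0.4748, 0.0621, 0.1383]
orientation: [-180.0, -0.1, 171.0]
ft_force: [0.1, 0.4, 1.2]
width: -0.0001
```

{"api": "apply_moves", "payload": {"steps": [0,0,0,0,0,3,0,0,0,0,0,0,3,0,0,0,0,0,0,0,0]}}

```text
time_s: 19.0
ee_pos: [0.4753, 0.0621, 0.133]
orientation: [180.0, 0.0, 171.0]
ft_force: [0.7, -0.5, 0.5]
width: 0.0002
```

Run:
```python
from h import *
go(-78,0,129)
```

```text
t 19.0 pos [475.3  62.1 133. ] rpy [1.8000e+02 2.0000e-02 1.7101e+02] F [ 0.7 -0.5  0.5] shift [ 1.3 -0.1  4. ]
now chamber [-76.7   0.1]
```

{"api": "apply_moves", "payload": {"steps": [0,0,0,1,0,2,0,0,0,0,0,0,1.5,0,0,0,0,0,0,0,0]}}

```text
time_s: 19.3
ee_pos: [0.4742, 0.0623, 0.1296]
orientation: [180.0, 0.0, 171.0]
ft_force: [0.2, -0.6, 1.2]
width: -0.0002
```

{"api": "apply_moves", "payload": {"steps": [0,0,0,0,0,2,0,0,0,0,0,0,0,0]}}

```text
time_s: 19.5
ee_pos: [0.4742, 0.0623, 0.1288]
orientation: [180.0, 0.0, 171.0]
ft_force: [-2.4, -0.1, 7.9]
width: 0.0001
```

{"api": "apply_moves", "payload": {"steps": [0,0,0,0,0,2,0,0,0,0,0,0,0,0]}}

```text
time_s: 19.7
ee_pos: [0.4743, 0.0624, 0.1286]
orientation: [-180.0, 0.0, 171.0]
ft_force: [-6.5, -0.6, 19.3]
width: -0.0002
```

Firm stop at tip height 128.6 mm (level lever expected at 129). Releasing straight up and checking.

{"api": "apply_moves", "payload": {"steps": [0,0,0,0,0,-8,0,0,0,0,0,0,-20,0,0,0,0,0,0,-45,0,0,0,0,0,0,-45,0,0,0,0,0,0,-45,0,0,0,0,-20,0,-40,0,0,0,0,-25,0,0,0,0,0,0,0,0,0,0]}}

```text
time_s: 20.5
ee_pos: [0.5217, 0.0548, 0.33]
orientation: [180.0, 0.3, 171.0]
ft_force: [-0.7, 0.2, 0.1]
width: 0.0001
```

Run:
```python
from h import *
f=grab('wrist','w6.png'); P=cloud(f); im=f['frame'].astype(int)
d=(P[...,:2]-C)*1000; x=d@[np.cos(Y),np.sin(Y)]; y=d@[-np.sin(Y),np.cos(Y)]; z=P[...,2]*1000
g=(im.max(2)<60)&(z>110)&(z<150)&(abs(y)<24)&(x<-60)&(x>-105)
print('grip',g.sum(),[np.round(np.percentile(v[g],[2,50,98]),1) for v in (x,y,z)])
b=(z>86)&(z<99)&(abs(x)<80)&(abs(y)<75)&(im.max(2)>85)
W=np.array([ray(f,u,v,.093)[:2] for v,u in zip(*np.where(b))],np.float32)*1000
r=cv2.minAreaRect(W); print('lid',r,wc(np.array(r[0])/1000),'z',np.median(z[b]))
go(0,0,300)
```

```text
grip 626 [array([-89.5, -81.7, -73.1]), array([-18.2,   1.1,  19.7]), array([122.1, 127.9, 130.3])]
lid ((551.7963256835938, 49.12767791748047), (119.70047760009766, 131.4482421875), 80.9787368774414) (np.float64(0.9229828313236424), np.float64(-0.7370095678374423)) z 93.58265584702937
t 20.55 pos [519.4  55.1 328.6] rpy [1.8000e+02 2.0000e-02 1.7099e+02] F [-0.8  0.4  0.1] shift [-32.   -0.1  28.7]
now chamber [-32.    0.1]
```

View pics/w6.png

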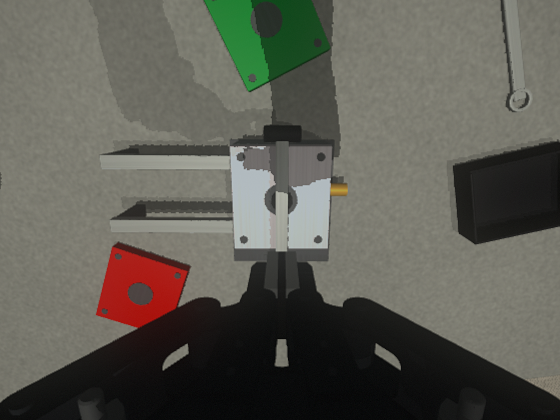

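Lever lies level over the lid's middle (grip at (282,132), top z ≈ 130 mm); lid square at (281,199), bystanders undisturbed; the robot is clear. Handing in.

```bash
python3 -c "
from station import *
print(sign_off()); print(state()['time_s'])"
```

```text
the job is handed in; nothing more can be done
None
the job is handed in; nothing more can be done
```

The lid is on the chamber against the fence, the clamp lever is down on it, and I handed the job in at about 20.6 s on the robot's clock. The sign-off gives no verdict.

- **Lid:** I pushed it with both open fingers along the rails until it was flush in y, then in +x until the force rose at the fence to about 12 N.
- **Clamp:** I swung the lever down with the fingers shut, first from behind the grip and then from on top, until it met its stop.

The last wrist-camera check, in the chamber frame as I measured it:
- **Lid position:** its centre was about (+0.9, -0.7) mm, turned by less than 0.2°, with its top at about 93.6 mm.
- **Lever:** the grip was at x ≈ -81 mm with its top at about 130 mm, which means level. The fingers met a firm stop at 128.6 mm.
- **Other things on the bench:** the tool was clear of everything. The tray and wrench looked unmoved in the view. The canister was not in that view, and the arm never went near it.

Two readings disagreed:
- **Scene camera:** before clamping it put the lid's y about 2.7 mm lower than the wrist camera did (-3.4 against -0.7 mm). Both are inside the 5 mm tolerance, and I trusted the closer wrist view.
- **Lever start angle:** I measured it at about 65° above level, not the 75° given for fully raised. It was still above the 40° limit when the lid was squared.

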